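# Open the carver's chisel cabinet by its paddle latch

### The arm

A 6-joint arm with a two-finger parallel gripper is mounted at the origin on the work surface. World frame = base frame: x ahead of the robot, y to its left, z up, the work surface at z = 0. Lengths are in mm, angles in rad, forces in N, time in s.
With the tool pointing down it reaches from about 350 to 775 mm from the base axis. Payload 7.3 kg.
Tool frame: the origin (TCP) lies between the finger pads; the fingertips stand bot.tips_ahead ahead of it and the grasp point (between the pads) lies 6 mm ahead of it (bot.tips_ahead is the distance from the TCP to the fingertips, in mm); z points along the fingers, y is the line along which they close (so a half turn about z gives the same grasp; the last joint's range is limited). The gripper opens to 92 mm and grips with 3 to 60 N. Pads are 19 mm wide; open, the fingers measure 130 mm over their backs; the gripper's body (75 mm by 190 mm) begins 47 mm behind the grasp point.
Start: joints at [0.977, 0.342, 1.524, -0, 1.275, -0.146], TCP at [227.304, 473.26, 251.741] pointing down, gripper open.
Joint ranges: [-2.53, 2.53], [-0.77, 2.02], [0.04, 2.7], [-1, 4.14], [0.28, 2.66], [-3.11, 3.11]. Speed limits (rad/s): [2.57, 2.57, 3.14, 3.14, 3.14, 3.14].

### API

Orientations are given as [roll, pitch, yaw] about the fixed x, y, z axes, in that order (R = Rz(yaw) Ry(pitch) Rx(roll)).
In Python, from plant import bot gives the robot as it stands. The module is installed in compiled form; this text tells all that it offers.
- The arm moves only by the tool step_arm, never from a script. Its argument "targets" is one flat list of numbers, 7 for each row, row after row: the opening, from 0 (shut) to 1 (fully open), then the shift along the tool's x, y, z each as a share of 100 mm, from -1 to 1, then the turn, a rotation vector about the tool's x, y, z each as a share of pi/4 rad, from -1 to 1. A call has 1 to 20 rows; each row is the pose to reach, as a shift and turn from the pose commanded when the call began, along the tool's axes at that moment; what a row does not reach only later rows make up. A row lasts 1/8 s, in which the tool goes at most 62.5 mm and 10.7 degrees, less where a joint would pass 70% of its speed; a pose out of reach is approached as far as the arm can. A call with a number of a shift or a turn outside -1 to 1 is refused whole. A call with a gripper value outside its range is refused whole. The fingers move at their own pace and stop on an object; the grip force is fixed at half the most. Time passes only in rows, so rows that repeat a pose let the fingers close. It gives the time, the measured TCP pose, the force, the opening and the grip force at its end, in the units of the state.
- bot.get_obs(): the state, without advancing time (a new reading comes with each control period).
- bot.capture(name): name is "scene" or "top"; returns (picture, depth): 400x640x3 uint8, blue, green, red; 400x640 float32, mm along the optical axis (not along the pixel's ray), 0 where there is no reading.
- bot.camera_info(name): a dict with "fx", "fy", "cx", "cy" (pixels), "camera_from_world" (4x4, takes a point from world to camera coordinates). Camera axes: x right, y down, z forward; pixel columns grow to the right and rows downward; lengths in mm; the calibration is good to about 2 mm. A picture is of the moment at which its call begins. camera_info takes no time and is no camera call.
- bot.close_job(): hands the job in; it is judged then, once.
The state is a dict: "time": time; "joint_positions": joint angles; "dq": joint speeds; "tau": joint torques, N m; "tool_pos": TCP position; "tcp_rot": TCP orientation; "contact_force": force on the tool from outside, world axes, zero at the start; "moment": the same for the moment, N m; "grip_width": finger opening in mm; "finger_force": force on a finger pad.
Only numpy, scipy, OpenCV 4.12 (cv2) and the standard library are available. Lean on these libraries where they do the work, as an engineer would, in place of code of your own. Each camera call takes 0.05 s, during which the arm holds its last target. There are 200 camera calls.

### The job

Open the chisel cabinet on the bench, the one whose door carries a steel paddle latch (not the one with the round knob): lift the paddle to withdraw the hidden pawl, then swing the door well open, to 60 degrees or more. Let go and leave the door standing open, with the paddle dropped back level.

Things in the scene. Friction and masses are not known exactly. Their poses are not given: they have to be found in the camera images.
- door (a joint): Door angle, rad: 0 closed, opens clockwise seen from above, stop at 1.7. A dark walnut panel 250 mm wide, 160 high, 16 thick, on a plywood cabinet 270 wide, 180 deep, 180 high (top 180 mm over the bench), fixed to the bench. Locked while latched; then light friction (1 N at the paddle), and it stays where it is left. A loose tin, 70 mm high, stands on the rear of the cabinet's top.
- door_hinge (a point): Point on the door's upright hinge axis, 125 mm over the bench, in the plane of the door's inner face. Axes turn with the door: z up, x through the door from outside to inside (outer face at x = -16 mm), y along the door (free edge at y = -250 mm). The middle of the paddle's grip is at x = -75, y = -195, z = 0 mm when the paddle is level.
- paddle (a joint): Paddle angle, rad: 0 level (latched), grows as its outer end is lifted, stop at 0.6. Its pivot is level, parallel to the door, at x = -22, y = -195, z = 0 mm in the axes of door_hinge. From about 0.35 the pawl is clear and the door is free; keep it lifted until the door has opened about 0.3 rad. Lifting takes about 1 to 3 N at the grip; a light spring drops it back to 0 on release.
- paddle_grip (a point): Centre of the paddle's grip end: a plain steel blade standing straight out from the door near its free edge, 125 mm over the bench when level. The grip end is 42 mm wide (along the door), 48 long (out from the door), 14 thick; this point is 53 mm out from the paddle's pivot. Axes as door_hinge, tilted with the paddle. Free space beside it; can be pinched across its width from above.

How it is judged:
By the outcome, as a careful person would: the job done as asked, in the order asked, and still so for the second after the job is handed in, with the robot touching nothing.
It also fails if it takes over 42 s, if anything falls off the work surface, if the arm or the gripper's body presses on something with over 40 N, if the wrist force passes 120 N, or if a joint passes its speed limit or range.

## Working session

There is one attempt and no reset: what is moved stays moved. The work goes in short steps, Python scripts to look and compute and a tool call to move; the robot and the scene stay as the last step left them, time stands still between calls to the robot, and variables do not carry over. Pictures are saved under pics/ and viewed, at most 10 in all, crops included, and the job is handed in when it is done.

Besides the shell and the picture viewer there is one more tool, called as name(argument=value, ...) on one line, values as JSON. step_arm: Moves the arm, as the interface text tells. Shift numbers are shares of 100 mm and turn numbers shares of pi/4 rad, none past 1 either way. Its arguments: {"type":"object","properties":{"targets":{"type":"array"}},"required":["targets"]}

```bash
mkdir -p pics; cat > h.py <<'E'
import numpy as np, cv2
from plant import bot
def pts(name,d):
    c=bot.camera_info(name); v,u=np.indices(d.shape)
    P=np.stack([(u-c["cx"])/c["fx"]*d,(v-c["cy"])/c["fy"]*d,d],-1)
    T=np.linalg.inv(np.array(c["camera_from_world"])); return P@T[:3,:3].T+T[:3,3]
E
python3 - <<'E'
from h import *
for n in ("scene","top"):
    p,d=bot.capture(n); cv2.imwrite(f"pics/{n}1.png",p); np.save(n+"1.npy",pts(n,d)*(d>0)[...,None])
    c=bot.camera_info(n); print(n,c["fx"],np.linalg.inv(c["camera_from_world"]).round(2).tolist())
o=bot.get_obs(); print({k:np.round(v,3).tolist() for k,v in o.items()},bot.tips_ahead)
E
```

```text
scene 507.247776078911 [[0.1, 0.84, -0.54, 1025.04], [0.99, -0.09, 0.05, 66.53], [-0.01, -0.54, -0.84, 769.67], [0.0, 0.0, 0.0, 1.0]]
top 494.14788971789466 [[-0.1, -0.97, 0.2, 438.96], [-0.99, 0.1, -0.02, 98.45], [0.0, -0.21, -0.98, 791.1], [0.0, 0.0, 0.0, 1.0]]
{'time': 0.1, 'joint_positions': [0.977, 0.343, 1.525, -0.0, 1.275, -0.146], 'dq': [0.001, -0.002, -0.001, 0.001, -0.0, -0.0], 'tau': [0.001, -43.2, -24.469, 0.072, 0.053, -0.0], 'tool_pos': [227.135, 472.973, 251.136], 'tcp_rot': [-3.14, -0.0, 2.694], 'contact_force': [-0.317, 0.035, -0.804], 'moment': [0.033, -0.039, -0.041], 'finger_force': 0.0, 'grip_width': 91.641} 25.0
```

View pics/scene1.png

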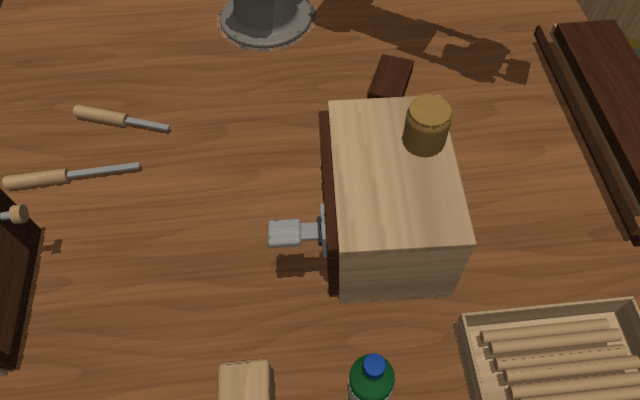

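View pics/top1.png

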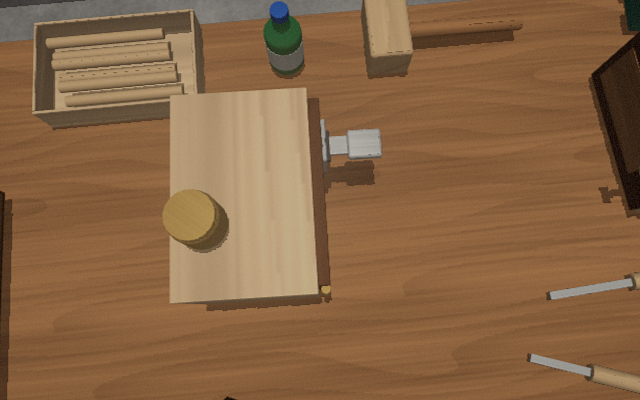

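Scene: the paddle grip is at about (285,233), with the cabinet behind it and the tin at (427,125). Top: the grip is at (364,144), the brass hinge pin at (326,290), and the door edge runs along column 320. The door faces -y, with its hinge at the end near the robot.

```bash
python3 - <<'E'
from h import *
for n,box in (("top",(125,160,345,385)),("scene",(215,250,265,302))):
    P=np.load(n+"1.npy"); r0,r1,c0,c1=box; Q=P[r0:r1,c0:c1].reshape(-1,3); Q=Q[(Q[:,2]>110)&(Q[:,2]<150)]
    print(n,len(Q),Q.mean(0).round(1),Q.min(0).round(1),Q.max(0).round(1)); r=cv2.minAreaRect(Q[:,:2].astype(np.float32)); print(r)
P=np.load("top1.npy")
# cabinet top
m=(abs(P[...,2]-180)<8); m[:,:160]=0;m[:,320:]=0
print(cv2.minAreaRect(P[m][:,:2].astype(np.float32)),P[m].mean(0))
# door top z≈? 
for r in (110,140,180,200,230,270,285): print(r,[(c,P[r,c].round(0).tolist()) for c in (308,312,316,320,324)])
print(P[286:294,322:330].reshape(-1,3).round(0)[::5].tolist())
E
```

```text
top 1042 [656.8  26.5 132. ] [636.7   0.9 120.9] [679.7  52.4 136.7]
((658.4498291015625, 26.537294387817383), (50.89405059814453, 42.30062484741211), 88.24652099609375)
scene 931 [659.8  23.  130.8] [635.8  -2.2 118.5] [678.4  48.5 135.4]
((657.122314453125, 23.094022750854492), (49.87989807128906, 42.34562683105469), 88.02418518066406)
((595.1452026367188, 186.52651977539062), (194.19131469726562, 271.2521057128906), 87.66800689697266) [591.75610482 187.10003652 180.83561083]
110 [(308, [698.0, 98.0, 170.0]), (312, [697.0, 93.0, 172.0]), (316, [696.0, 87.0, 172.0]), (320, [767.0, 78.0, 1.0]), (324, [767.0, 71.0, -0.0])]
140 [(308, [652.0, 102.0, 182.0]), (312, [656.0, 97.0, 171.0]), (316, [655.0, 91.0, 171.0]), (320, [655.0, 86.0, 170.0]), (324, [660.0, 80.0, 154.0])]
180 [(308, [599.0, 107.0, 182.0]), (312, [601.0, 102.0, 171.0]), (316, [601.0, 97.0, 172.0]), (320, [600.0, 91.0, 171.0]), (324, [644.0, 83.0, 1.0])]
200 [(308, [573.0, 109.0, 182.0]), (312, [574.0, 104.0, 175.0]), (316, [575.0, 99.0, 170.0]), (320, [574.0, 94.0, 170.0]), (324, [574.0, 89.0, 170.0])]
230 [(308, [535.0, 113.0, 181.0]), (312, [535.0, 108.0, 179.0]), (316, [536.0, 103.0, 170.0]), (320, [535.0, 98.0, 171.0]), (324, [535.0, 93.0, 171.0])]
270 [(308, [486.0, 117.0, 179.0]), (312, [485.0, 112.0, 180.0]), (316, [485.0, 108.0, 182.0]), (320, [485.0, 103.0, 171.0]), (324, [484.0, 98.0, 173.0])]
285 [(308, [468.0, 119.0, 181.0]), (312, [467.0, 114.0, 182.0]), (316, [467.0, 109.0, 180.0]), (320, [467.0, 105.0, 169.0]), (324, [467.0, 100.0, 162.0])]
[[466.0, 102.0, 161.0], [465.0, 96.0, 159.0], [464.0, 100.0, 162.0], [463.0, 94.0, 162.0], [463.0, 97.0, 160.0], [462.0, 101.0, 162.0], [461.0, 95.0, 161.0], [460.0, 99.0, 160.0], [459.0, 103.0, 160.0], [459.0, 97.0, 161.0], [458.0, 100.0, 161.0], [460.0, 94.0, 53.0], [456.0, 98.0, 160.0]]
```

```bash
cat >> h.py <<'E'
def plan(start,way):
    """start,way: (x,y,z,yaw), tool down. Prints one relative move per waypoint, chained with rounding."""
    s=np.array(start,float)
    for w in way:
        c,n=np.cos(s[3]),np.sin(s[3]); d=np.array(w,float)-s
        t=np.round([(c*d[0]+n*d[1])/100,(n*d[0]-c*d[1])/100,-d[2]/100,-d[3]/(np.pi/4)],2)
        print(t.tolist(), "!!" if abs(t).max()>1 else "")
        s=s+[100*(c*t[0]+n*t[1]),100*(n*t[0]-c*t[1]),-100*t[2],-t[3]*np.pi/4]
    print("end",s.round(3).tolist())
def door(th,lift=0,out=5,H=(466,107),a=-0.037):
    """TCP target at door angle th, paddle angle lift"""
    b=a-th; e=np.array([np.cos(b),np.sin(b)]); n=np.array([-e[1],e[0]]); r=53+out
    p=np.array(H)+195*e-(22+r*np.cos(lift))*n
    return [*p,133+r*np.sin(lift),np.pi/2+b]
E
python3 - <<'E'
from h import *
g=door(0); print(np.round(g,2))
plan((227.3,473.3,251.7,2.694),[(260,405,270,2.694),(300,335,280,2.4),(330,255,280,2.1),(365,160,280,1.8),(410,75,280,1.534),(490,20,280,1.534),(580,20,280,1.534),(*g[:2],260,g[3])])
E
```

```text
[657.91  19.84 133.     1.53]
[-0.59, -0.47, -0.18, -0.0] 
[-0.66, -0.46, -0.1, 0.37] 
[-0.76, -0.39, -0.0, 0.39] 
[-1.0, -0.17, -0.0, 0.38] 
[-0.93, 0.24, -0.0, 0.34] 
[-0.52, 0.82, -0.0, -0.0] 
[0.04, 0.9, -0.0, -0.0] 
[0.02, 0.78, 0.2, -0.0] 
end [657.635, 19.429, 259.7, 1.532]
```

step_arm(targets=[1,-0.59,-0.47,-0.18,0,0,0,1,-0.59,-0.47,-0.18,0,0,0])

```text
time: 0.35
tool_pos: [260.8, 403.5, 270.1]
tcp_rot: [-3.141, 0.001, 2.692]
contact_force: [-0.1, -0.1, -0.4]
grip_width: 92.0
finger_force: 0.0
```

step_arm(targets=[1,-0.66,-0.46,-0.1,0,0,0.37,1,-0.66,-0.46,-0.1,0,0,0.37,1,-0.66,-0.46,-0.1,0,0,0.37])

```text
time: 0.72
tool_pos: [300.2, 334.7, 279.8]
tcp_rot: [3.141, -0.0, 2.401]
contact_force: [-0.3, 0.7, 0.3]
grip_width: 91.7
finger_force: 0.0
```

step_arm(targets=[1,-0.76,-0.39,0,0,0,0.39,1,-0.76,-0.39,0,0,0,0.39,1,-0.76,-0.39,0,0,0,0.39])

```text
time: 1.1
tool_pos: [329.7, 255.3, 279.6]
tcp_rot: [-3.141, -0.0, 2.097]
contact_force: [-0.2, 0.8, -0.7]
grip_width: 92.0
finger_force: 0.0
```

Tracking is accurate, so I'll continue.

step_arm(targets=[1,-1,-0.17,0,0,0,0.38,1,-1,-0.17,0,0,0,0.38,1,-1,-0.17,0,0,0,0.38])

```text
time: 1.48
tool_pos: [365.7, 160.1, 279.6]
tcp_rot: [-3.141, -0.0, 1.799]
contact_force: [-0.1, -0.4, -0.5]
grip_width: 91.9
finger_force: 0.0
```

step_arm(targets=[1,-0.93,0.24,0,0,0,0.34,1,-0.93,0.24,0,0,0,0.34,1,-0.93,0.24,0,0,0,0.34])

```text
time: 1.85
tool_pos: [410.4, 75.5, 279.4]
tcp_rot: [-3.141, -0.001, 1.533]
contact_force: [-0.7, 0.6, -0.1]
grip_width: 91.9
finger_force: 0.0
```

step_arm(targets=[1,-0.52,0.82,0,0,0,0,1,-0.52,0.82,0,0,0,0,1,-0.52,0.82,0,0,0,0])

```text
time: 2.22
tool_pos: [490.6, 21.1, 278.9]
tcp_rot: [-3.141, -0.001, 1.535]
contact_force: [0.3, 0.0, -0.2]
grip_width: 91.5
finger_force: 0.0
```

step_arm(targets=[1,0.04,0.9,0,0,0,0,1,0.04,0.9,0,0,0,0,1,0.04,0.9,0,0,0,0])

```text
time: 2.6
tool_pos: [579.7, 22.9, 278.8]
tcp_rot: [-3.14, -0.001, 1.536]
contact_force: [0.4, 0.0, 0.8]
grip_width: 91.8
finger_force: 0.0
```

step_arm(targets=[1,0.02,0.78,0.2,0,0,0,1,0.02,0.78,0.2,0,0,0,1,0.02,0.78,0.2,0,0,0])

```text
time: 2.98
tool_pos: [656.7, 21.1, 258.7]
tcp_rot: [-3.139, -0.001, 1.534]
contact_force: [0.0, 0.6, -0.1]
grip_width: 91.8
finger_force: 0.0
```

```bash
python3 - <<'E'
from h import *
o=bot.get_obs(); print(o["tool_pos"],o["tcp_rot"],o["contact_force"])
p,d=bot.capture("scene"); cv2.imwrite("pics/scene2.png",p)
s=[*o["tool_pos"],o["tcp_rot"][2]]; g=door(0); print(g)
plan(s,[(*g[:2],180,g[3]),(*g[:2],133,g[3])])
E
```

```text
[656.7059615   21.05748919 258.65474998] [-3.13900311e+00 -6.15188670e-04  1.53397952e+00] [ 0.0381807   0.58169595 -0.09170436]
[np.float64(657.9072130539688), np.float64(19.841399862901483), np.float64(133.0), 1.5337963267948966]
[-0.01, 0.01, 0.79, 0.0] 
[-0.0, 0.0, 0.47, 0.0] 
end [657.668, 20.021, 132.655, 1.534]
```

View pics/scene2.png

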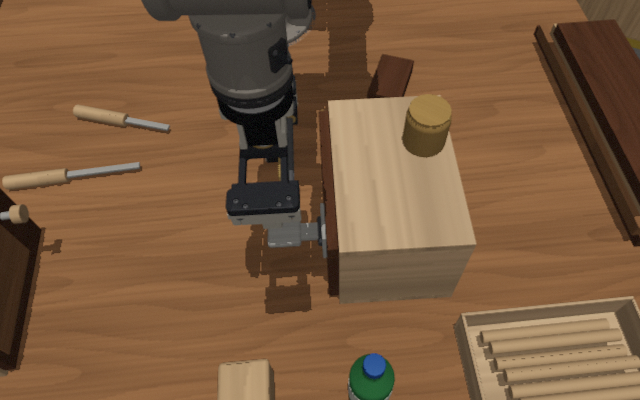

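The gripper body at (263,197) stands above the paddle at (290,233), aligned with the door and clear of it. Next I'll descend and close.

step_arm(targets=[1,-0.01,0.01,0.79,0,0,0,1,-0.01,0.01,0.79,0,0,0,1,-0.01,0.01,0.79,0,0,0])

```text
time: 3.4
tool_pos: [657.6, 18.7, 181.1]
tcp_rot: [-3.14, -0.0, 1.532]
contact_force: [-0.9, 0.0, 0.6]
grip_width: 91.7
finger_force: 0.0
```

step_arm(targets=[1,0,0,0.2,0,0,0,1,0,0,0.35,0,0,0,1,0,0,0.47,0,0,0,1,0,0,0.47,0,0,0])

```text
time: 3.9
tool_pos: [658.2, 18.3, 133.2]
tcp_rot: [-3.14, -0.0, 1.531]
contact_force: [1.4, -0.6, 1.1]
grip_width: 91.7
finger_force: 0.0
```

step_arm(targets=[0.3,0,0,0,0,0,0,0.3,0,0,0,0,0,0,0.3,0,0,0,0,0,0,0.3,0,0,0,0,0,0,0.3,0,0,0,0,0,0,0.3,0,0,0,0,0,0])

```text
time: 4.65
tool_pos: [657.4, 18.2, 133.6]
tcp_rot: [-3.139, -0.0, 1.531]
contact_force: [-5.5, -0.6, 2.4]
grip_width: 41.8
finger_force: 30.0
```

step_arm(targets=[0.3,0,0,-0.08,0,0,0,0.3,0.02,0,-0.14,0,0,0,0.3,0.04,0,-0.2,0,0,0,0.3,0.06,0,-0.26,0,0,0,0.3,0.06,0,-0.26,0,0,0])

```text
time: 5.28
tool_pos: [657.6, 24.4, 159.5]
tcp_rot: [-3.139, 0.0, 1.532]
contact_force: [-7.0, -0.5, -4.3]
grip_width: 41.7
finger_force: 30.0
```

```bash
python3 - <<'E'
from h import *
o=bot.get_obs(); print(o["tool_pos"],o["tcp_rot"],o["contact_force"],o["moment"],o["grip_width"],o["finger_force"])
p,d=bot.capture("scene"); cv2.imwrite("pics/scene3.png",cv2.resize(p[150:290,200:400],None,fx=3,fy=3))
# rel. to current pose, arc of door with constant lift
s=[*o["tool_pos"],o["tcp_rot"][2]]
g0=np.array(door(0,.47)); off=np.array(s)-g0; print("off",off.round(3))
for th in (.08,.16,.24,.32,.40):
    g=np.array(door(th,.47)); d=g-g0; c,n=np.cos(s[3]),np.sin(s[3])
    print(th,np.round([(c*d[0]+n*d[1])/100,(n*d[0]-c*d[1])/100,0,-d[3]/(np.pi/4)],3))
E
```

```text
[657.61823264  24.42010284 159.54169689] [-3.13850257e+00  1.82847007e-04  1.53167600e+00] [-6.99846936 -0.4807382  -4.32324745] [-0.29038095  1.13275307  0.01625192] 41.712949566017855 29.99751180410385
off [-0.522 -1.706  0.274 -0.002]
0.08 [-0.154 -0.065  0.     0.102]
0.16 [-0.302 -0.142  0.     0.204]
0.24 [-0.443 -0.23   0.     0.306]
0.32 [-0.577 -0.33   0.     0.407]
0.4 [-0.702 -0.439  0.     0.509]
```

View pics/scene3.png

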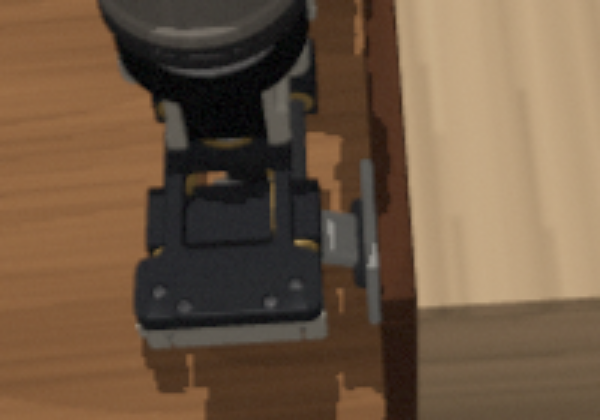

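The gripper (crop 235,240) holds the lifted paddle and is clear of the door face at crop column 370. The -4 N downward force agrees with the spring. I'll start the swing gently.

step_arm(targets=[0.3,-0.08,-0.03,0,0,0,0.05,0.3,-0.15,-0.07,0,0,0,0.1,0.3,-0.15,-0.07,0,0,0,0.1])

```text
time: 5.7
tool_pos: [650.5, 9.5, 159.6]
tcp_rot: [-3.14, -0.0, 1.452]
contact_force: [-5.0, 1.5, -5.6]
grip_width: 41.7
finger_force: 30.0
```

```bash
python3 - <<'E'
from h import *
for base,ths in ((.08,(.16,.24,.32,.40,.48)),(.48,(.56,.64,.72,.8,.88)),(.88,(.96,1.04,1.12,1.2,1.25))):
    g0=np.array(door(base,.47)); yaw=g0[3]
    for th in ths:
        g=np.array(door(th,.47)); d=g-g0; c,n=np.cos(yaw),np.sin(yaw)
        print(th,np.round([(c*d[0]+n*d[1])/100,(n*d[0]-c*d[1])/100,0,-d[3]/(np.pi/4)],2))
    print(g)
E
```

```text
0.16 [-0.15 -0.07  0.    0.1 ]
0.24 [-0.3  -0.14  0.    0.2 ]
0.32 [-0.44 -0.23  0.    0.31]
0.4 [-0.58 -0.33  0.    0.41]
0.48 [-0.7  -0.44  0.    0.51]
[599.08120853 -53.46089139 159.26740455   1.05379633]
0.56 [-0.15 -0.07  0.    0.1 ]
0.64 [-0.3  -0.14  0.    0.2 ]
0.72 [-0.44 -0.23  0.    0.31]
0.8 [-0.58 -0.33  0.    0.41]
0.88 [-0.7  -0.44  0.    0.51]
[526.08949589 -92.61853174 159.26740455   0.65379633]
0.96 [-0.15 -0.07  0.    0.1 ]
1.04 [-0.3  -0.14  0.    0.2 ]
1.12 [-0.44 -0.23  0.    0.31]
1.2 [-0.58 -0.33  0.    0.41]
1.25 [-0.66 -0.4   0.    0.47]
[ 4.49837939e+02 -1.00839105e+02  1.59267405e+02  2.83796327e-01]
```

step_arm(targets=[0.3,-0.08,-0.03,0,0,0,0.05,0.3,-0.15,-0.07,0,0,0,0.1,0.3,-0.3,-0.14,0,0,0,0.2,0.3,-0.44,-0.23,0,0,0,0.31,0.3,-0.58,-0.33,0,0,0,0.41,0.3,-0.7,-0.44,0,0,0,0.51,0.3,-0.7,-0.44,0,0,0,0.51])

```text
time: 6.58
tool_pos: [597.9, -54.7, 159.7]
tcp_rot: [-3.139, -0.0, 1.05]
contact_force: [-5.4, 4.3, -7.0]
grip_width: 41.4
finger_force: 30.0
```

step_arm(targets=[0.3,-0.08,-0.03,0,0,0,0.05,0.3,-0.15,-0.07,0,0,0,0.1,0.3,-0.3,-0.14,0,0,0,0.2,0.3,-0.44,-0.23,0,0,0,0.31,0.3,-0.58,-0.33,0,0,0,0.41,0.3,-0.7,-0.44,0,0,0,0.51,0.3,-0.7,-0.44,0,0,0,0.51])

```text
time: 7.45
tool_pos: [525.0, -93.3, 159.8]
tcp_rot: [-3.14, 0.0, 0.65]
contact_force: [-3.9, 5.6, -6.6]
grip_width: 41.7
finger_force: 30.1
```

step_arm(targets=[0.3,-0.08,-0.03,0,0,0,0.05,0.3,-0.15,-0.07,0,0,0,0.1,0.3,-0.3,-0.14,0,0,0,0.2,0.3,-0.44,-0.23,0,0,0,0.31,0.3,-0.58,-0.33,0,0,0,0.41,0.3,-0.66,-0.4,0,0,0,0.47,0.3,-0.66,-0.4,0,0,0,0.47])

```text
time: 8.32
tool_pos: [448.9, -101.3, 159.9]
tcp_rot: [-3.141, -0.001, 0.281]
contact_force: [-1.5, 6.6, -7.3]
grip_width: 41.5
finger_force: 30.1
```

The door is at about 1.25 rad. I'll lower the paddle to level, release, and rise straight up.

step_arm(targets=[0.3,-0.02,0,0.06,0,0,0,0.3,-0.04,0,0.12,0,0,0,0.3,-0.05,0,0.18,0,0,0,0.3,-0.06,0,0.23,0,0,0,0.3,-0.06,0,0.26,0,0,0,0.3,-0.06,0,0.26,0,0,0])

```text
time: 9.07
tool_pos: [445.4, -103.4, 135.2]
tcp_rot: [3.14, -0.005, 0.282]
contact_force: [-0.3, 8.4, 2.2]
grip_width: 41.8
finger_force: 30.0
```

step_arm(targets=[1,0,0,0,0,0,0,1,0,0,0,0,0,0,1,0,0,0,0,0,0,1,0,0,0,0,0,0,1,0,0,0,0,0,0,1,0,0,0,0,0,0])

```text
time: 9.82
tool_pos: [443.8, -103.7, 133.7]
tcp_rot: [-3.142, -0.0, 0.283]
contact_force: [0.1, 0.8, 0.8]
grip_width: 91.6
finger_force: 0.0
```

```bash
python3 - <<'E'
from h import *
o=bot.get_obs(); print(o["tool_pos"],o["contact_force"],o["grip_width"],o["finger_force"])
E
```

```text
[ 443.82091054 -103.69770266  133.66438674] [0.14772058 0.78825061 0.8161147 ] 91.56604277503168 0.0
```

Released, with no contact force. Now I'll rise, then back off along -x of the tool, away from the door.

step_arm(targets=[1,0,0,-0.2,0,0,0,1,0,0,-0.6,0,0,0,1,0,0,-1,0,0,0,1,0,0,-1,0,0,0])

```text
time: 10.32
tool_pos: [445.3, -104.3, 236.4]
tcp_rot: [3.138, -0.005, 0.283]
contact_force: [0.4, -0.9, -0.2]
grip_width: 91.7
finger_force: 0.0
```

step_arm(targets=[1,-0.4,-1,-0.4,0,0,0,1,-0.4,-1,-0.4,0,0,0,1,-0.4,-1,-0.4,0,0,0,1,-0.4,-1,-0.4,0,0,0])

```text
time: 10.82
tool_pos: [377.6, -19.0, 273.1]
tcp_rot: [-3.142, 0.0, 0.283]
contact_force: [0.7, 0.7, -0.3]
grip_width: 91.8
finger_force: 0.0
```

```bash
python3 - <<'E'
from h import *
o=bot.get_obs(); print(o["tool_pos"],o["contact_force"])
p,d=bot.capture("scene"); cv2.imwrite("pics/scene4.png",p); P=pts("scene",d); np.save("s4.npy",P)
p,d=bot.capture("top"); cv2.imwrite("pics/top4.png",p); P=pts("top",d)
m=(abs(P[...,2]-170)<4)&(p.max(-1)<110)&(P[...,1]<130)&(P[...,1]>-250); print(m.sum(),cv2.minAreaRect(P[m][:,:2].astype(np.float32)))
g=door(1.25,0,0)
m=(np.hypot(P[...,0]-g[0],P[...,1]-g[1])<30)&(P[...,2]>90)&(P[...,2]<160); print(g,m.sum(),np.percentile(P[m][:,2],[5,50,95]),P[m].mean(0))
E
```

```text
[377.60371142 -18.96049973 273.1028524 ] [ 0.72343266  0.68602738 -0.28812546]
2430 ((496.371337890625, -13.328819274902344), (15.992084503173828, 248.81459045410156), 17.347936630249023)
[np.float64(448.6004617015665), np.float64(-101.20003858549437), np.float64(133.0), 0.28379632679489664] 1126 [128.88326724 132.49727068 134.4740239 ] [452.59791413 -98.49489163 132.15794161]
```

View pics/top4.png

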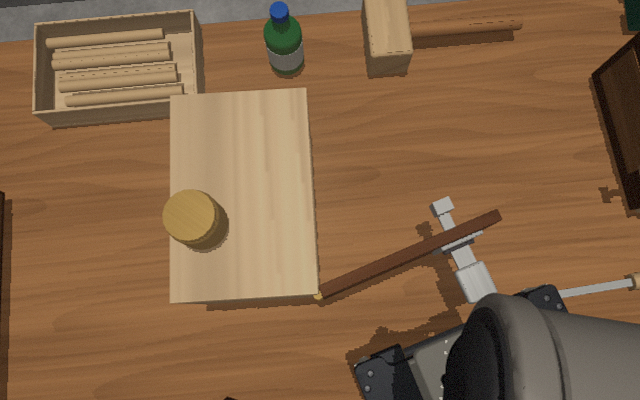

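View pics/scene4.png

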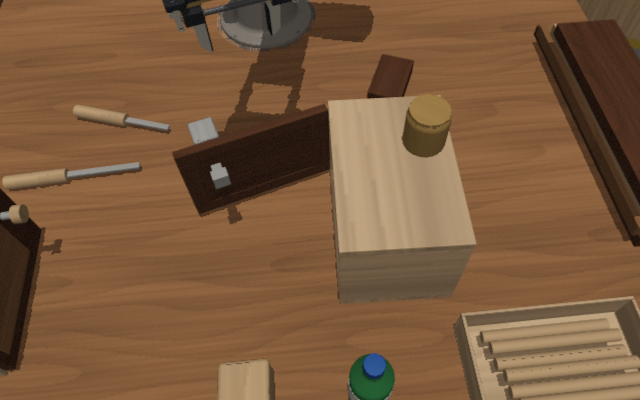

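The top view shows the door standing open from (320,293) to (498,215), at about 70 degrees. The paddle at (478,282) is level at its original 132 mm, the arm is clear, and the tin is in place.

```bash
python3 -c "
from plant import bot
print(bot.close_job())"
```

```text
the job is handed in; nothing more can be done
None
```

The paddle-latch cabinet door now stands open at about 70 degrees with the paddle dropped back level; the arm is clear, the tin is undisturbed, and the job was handed in at about 11 s.

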